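# Lock the candle mould in the pouring stand and hold the hidden clamp bolt

## Robot

A 7-joint arm with a two-finger parallel gripper is mounted at the origin on the work surface. World frame = base frame: x ahead of the robot, y to its left, z up, the work surface at z = 0. Lengths are in m, angles in degrees, forces in N, time in s.
With the tool pointing down it reaches from about 0.425 to 0.95 m from the base axis. Payload 4.7 kg.
Tool frame: the origin (TCP) lies on the front face of the gripper's body, between the roots of the fingers; the fingertips stand 70 mm ahead of it and the grasp point (between the pads) lies 51 mm ahead of it (grasp_offset is the distance from the TCP to the grasp point, in m); z points along the fingers, y is the direction in which the jaws open and shut (so a half turn about z gives the same grasp; the last joint's range is limited). The gripper opens to 87 mm and grips with 3 to 60 N. Pads are 19 mm wide; open, the fingers measure 117 mm over their backs; the gripper's body (75 mm by 190 mm) begins 51 mm behind the grasp point.
Start: joints at [-72.302, 26.849, -2.785, 87.806, 1.381, 65.374, -4.715], TCP at [0.224, 0.637, 0.292] pointing down, gripper open.
Joint ranges: [-148.3, 148.3], [-19.14, 114.17], [-79.39, 73.82], [5.75, 140.21], [-59.74, 239.74], [12.07, 113.84], [-152.46, 152.46]. Speed limits (degrees/s): [147.25, 147.25, 180, 180, 180, 180, 180].

## Interface

Orientations are given as a 3x3 rotation matrix whose columns are the frame's x, y, z axes.
In Python, from bench import * gives the robot as it stands.
- The arm moves only by the tool servo_tool, never from a script. Its argument "increments" is a list of rows, each a list of 2 entries, a list of its own where there are three numbers: the shift along the tool's x, y, z in mm, then the turn, a rotation vector about the tool's x, y, z in degrees. A call has 1 to 8 rows; each row shifts and turns the commanded pose from where the row before left it, along the tool's axes as they then stand; what a row does not reach is not made up. A row lasts 1/8 s, in which the tool goes at most 62.5 mm and 10.7 degrees, less where a joint would pass 70% of its speed; a pose out of reach is approached as far as the arm can. A call is refused whole if a number of a shift passes 62.5 or a number of a turn 10.7, either way. A call with a gripper value outside its range is refused whole. "fingers" is the opening in per cent of the stroke, from 0 (shut) to 100 (fully open), set as the call begins (left out, the last holds). The fingers move at their own pace and stop on an object; "grip_force" is the grip in N (left out, the last holds). Time passes only in rows, so rows that do not move let the fingers close. It gives the time, the measured TCP pose, the force and the opening at its end, in the units of the state.
- observe(): the state, without advancing time (a new reading comes with each control period).
- camera(name): name is "side" or "top" or "wrist"; returns a dict with "image" (480x640x3 uint8, red, green, blue), "camera_matrix" (3x3 intrinsics, pixels), "position" and "attitude" of the camera in the world; the wrist camera has in their place "T_tool_cam" (4x4, takes a point from camera to tool coordinates, whose origin is the TCP and whose axes are the flange's). Camera axes: x right, y up, looking along -z (the intrinsics and any distortion apply to the point x, -y, -z); pixel columns grow to the right and rows downward; lengths in m; the calibration is good to about 2 mm. A picture is of the moment at which its call begins: read the wrist's pose just before it. There is no depth.
- close_job(): hands the job in, once; it reports no verdict.
Trained networks look in a picture, given as the dict that the camera call returned (one of the last four; its "shot" number tells which), for a name from the list of things; names that differ only in an ending like _2 or _b are one class to them, and where a whole thing is asked for, a point or a joint stands for the part that bears it (a point fixed in the world has none). Each returns a list of dicts, best first, with "confidence" (0 to 1); they miss things now and then, are a little off and sometimes report something else, mostly with a low value. They report only what shows in the picture. A call takes as long as a camera call. They do not tell look-alikes from the thing itself.
- boxes_of(picture, thing): "location" ([column, row] in pixels, amid what is visible of it).
- pinpoint(picture, thing): "location" ([column, row] in pixels: a listed point, or the origin of a listed thing).
The state is a dict: "time_s": time; "joint_pos": joint angles; "joint_velocities": joint speeds; "tau": joint torques, N m; "position": TCP position; "tcp_rot": TCP orientation; "force": force on the tool from outside, world axes, zero at the start; "ft_torque": the same for the moment, N m; "grip_width": finger opening in m.
Only numpy, scipy, OpenCV 4.12 (cv2) and the standard library are available. Lean on these libraries where they do the work, as an engineer would, in place of code of your own. Each camera call takes 0.05 s, during which the arm holds its last target. There are 200 camera calls.

## Task

Set the rectangular two-hole candle mould fully down into the pocket of the pouring stand and then swing the stand's locking lever fully shut over it. Then reach down into the narrow gap behind the aluminium bracket, grip the hidden square bolt head by its two side flats, turn it so that those flats stand upright (the wing nut outside then lies level) and keep holding it there against its spring so that I can tighten the nut: finish while still gripping it, and leave the other things on the table where they are.

Things in the scene. Friction and masses are not known exactly. Their poses are not given: they have to be found in the camera images.
- stand: the pouring stand, fixed; its place and yaw vary: a steel base plate 170 (x) x 300 (y) x 10 mm. Origin on the table under the plate's centre; at yaw 0 x points away from the robot, y left, z up. At y = +85 mm a steel pocket for the mould, behind it (x = 60 mm) the lever's post, 18 mm diameter; at y = -85 mm a wooden upright (robot's side) and an aluminium bracket (far side) with a gap between
- pocket_floor (a point): centre of the pocket's floor (base plate's top, 10 mm above the table); axes as the stand's. The pocket is inside 66 mm along the stand's x, 50 mm along its y, 30 mm deep, walls 6 mm thick; the mould goes in with its 60 mm side along the stand's x, either way round
- mould_center (a point): centre (half-way up) of the two-hole mould: a loose aluminium block 60 (own x) x 44 (own y) x 80 (z) mm, 0.3 to 0.6 kg, two dark round holes side by side on its top, upright on the table. Fully seated, its underside rests on the pocket's floor and its top is 90 mm above the table
- lever (a joint): angle of the flat steel locking lever about its vertical post, rad: 0 = fully shut (stop), over the mould, pointing along the stand's -x; grows as it swings out towards the stand's +y (1.57 = along +y), stop at 1.7. Starts open at 1.2 or more, stays where left (about 1 N at the pin moves it). Its underside is 93 mm above the table, so it clears only a seated mould
- lever_pin (a point): middle of the lever's upright round wooden pin, 16 mm diameter, standing from 104 to 142 mm above the table on the lever's end, 90 mm from the lever's axis; this point is 123 mm above the table
- lever_axis (a point): point on the lever's vertical hinge axis, at the height of the lever's top face (104 mm above the table); axes as the stand's
- bolt (a joint): angle of the bolt about its level axis (the stand's x), rad: 0 = side flats of its square head upright, facing the stand's +y and -y, wing nut level; positive turns the +y side upwards (right-handed about the stand's +x). Starts at about 0.2 to 0.44; a light spring turns it back to about 0.19 if let go; about 0.14 N m turns it to 0
- bolt_head: the steel square bolt head in the gap, 22 x 22 mm across flats, 16 mm long along the bolt's axis (x = stand's x; y, z square to the flats, turning with the bolt). Origin at the head's centre, 65 mm above the table. The shank runs out through the bracket on the far side to a wing nut 56 mm wide, jammed on, which turns with the bolt
- grip_point (a point): fixed point at the bolt head's centre; axes as the stand's. The gap around it is 46 mm along the stand's x (23 mm to each side: wooden upright 12 mm thick, bracket plate 6 mm thick), open above and at both ends in y; both walls are 90 mm wide along y, centred on the bolt, tops 91 mm above the table (26 mm above this point)
- round_mould: round aluminium mould with one dark hole, 52 mm diameter, 85 mm tall, loose bystander; stands upright, origin under its centre
- big_spool: fat white twine spool, 84 mm diameter, 75 mm tall, loose bystander; origin under its centre
- small_spool: slim white twine spool, 60 mm diameter, 100 mm tall, loose bystander; origin under its centre
- short_candle: stubby wax candle, 44 mm diameter, 45 mm tall, close to the stand on the robot's side, loose bystander; origin under its centre
- tall_candle: pillar wax candle, 48 mm diameter, 85 mm tall, loose bystander; origin under its centre
- cutter: closed craft cutter lying flat, 160 x 22 x 14 mm, loose bystander; origin under its centre
Not all that is in view belongs to the job. Leave any red look-alike of the part that bears mould_center alone.

How it is judged (in metres and radians):
On the way, in this order (a step that is already met when the one before it is completed fails the run):
1. the two-hole mould is fully down in the pocket, the lever still open (horizontal distance between mould_center and pocket_floor below 0.006 m and z of mould_center in the frame of stand below 0.053 m and angle between mould_center's own z axis and vertical below 0.06 rad and value of joint lever above 0.5 rad), for 0.2 s.
2. the locking lever is shut over the seated mould (horizontal distance between mould_center and pocket_floor below 0.006 m and z of mould_center in the frame of stand below 0.053 m and angle between mould_center's own z axis and vertical below 0.06 rad and value of joint lever below 0.1 rad), for 0.2 s.
3. the bolt head is gripped and its flats stand upright (contact force between the fingers and bolt_head above 8 N and distance between the grasp point and grip_point below 0.015 m and value of joint bolt between -0.1 and 0.1 rad), for 0.2 s.
At the end, for the whole second after the job is handed in: Mould in the pocket (centre within 6 mm, underside within 3 mm of the floor, tilt under 0.06 rad), lever shut (under 0.10 rad), fingers still around the bolt head (grasp point within 15 mm of its centre, 8 N or more on it), its flats upright within 0.1 rad (all of step 2 and all of step 3); the arm keeps its last pose, push and grip.
It fails at once if another loose thing is pushed away by more than 30 mm (distance of any of round_mould, big_spool, small_spool, short_candle, tall_candle, cutter from where it was at the start of the episode above 0.03 m).
It also fails if it takes over 72 s, if anything falls off the work surface, if the arm or the gripper's body presses on something with over 40 N, if the wrist force passes 120 N, or if a joint passes its speed limit or range.

## Working session

There is one attempt and no reset: what is moved stays moved. The work goes in short steps, Python scripts to look and compute and a tool call to move; the robot and the scene stay as the last step left them, time stands still between calls to the robot, and variables do not carry over. Pictures are saved under pics/ and viewed, about 8 in all and at most 12, crops included, and the job is handed in when it is done.

Besides the shell and the picture viewer there is one more tool, called after "Request:" by a JSON object that holds its "api" and its "payload". servo_tool: Moves the arm, as the interface text tells. Its arguments: {"type":"object","properties":{"increments":{"type":"array","items":{"type":"array"}},"fingers":{"type":"number"},"grip_force":{"type":"number"}},"required":["increments"]}

```bash
mkdir -p pics; ls; cat > h.py <<'E'
from bench import *
import numpy as np, cv2
def ray(pic,px,o=None):
    K=np.array(pic["camera_matrix"]);
    d=pic.get("distortion"); 
    p=cv2.undistortPoints(np.array([[px]],float),K,None if d is None else np.array(d))[0,0]
    v=np.array([p[0],-p[1],-1.0])
    if "T_tool_cam" in pic:
        T=np.array(pic["T_tool_cam"]);R=np.array(o["tcp_rot"]);
        return R@T[:3,3]+np.array(o["position"]), R@T[:3,:3]@v
    A=np.array(pic["attitude"]); return np.array(pic["position"]),A@v
def atz(pic,px,z,o=None):
    c,d=ray(pic,px,o); return c+d*(z-c[2])/d[2]
def save(pic,n): cv2.imwrite("pics/"+n,pic["image"][:,:,::-1])
E
python3 - <<'E'
from h import *
o=observe();print(o)
H=dict(pocket_floor=.01,mould_center=.04,lever_pin=.123,lever_axis=.104,bolt_head=.065,grip_point=.065,stand=0,round_mould=0,big_spool=0,small_spool=0,short_candle=0,tall_candle=0,cutter=0)
for n in("top","side"):
    p=camera(n);save(p,n+"1.png");print(n,{k:v for k,v in p.items() if k!="image"})
    for t,z in H.items():
        for r in pinpoint(p,t)[:3]: print(t,np.round(r["location"]),round(r["confidence"],2),np.round(atz(p,r["location"],z),3))
E
```

```text
pics
{'time_s': 0.0, 'joint_pos': array([-72.3022209 ,  26.89731236,  -2.78357507,  87.87496429,
         1.38228174,  65.3765527 ,  -4.71569202]), 'joint_velocities': array([-0.06069415,  0.04656738, -0.0343676 , -0.02711143,  0.0259297 ,
        0.02594961,  0.02663175]), 'tau': array([-6.13501779e-04, -5.07984066e+01, -8.07769876e-02, -2.36153573e+01,
       -6.12042518e-02,  3.77765461e-02,  1.56542355e-04]), 'position': array([0.22353318, 0.63640392, 0.29119004]), 'tcp_rot': array([[-9.43500201e-01,  3.31371469e-01, -5.66575603e-04],
       [ 3.31371937e-01,  9.43498233e-01, -1.92962502e-03],
       [-1.04859598e-04, -2.00834885e-03, -9.99997978e-01]]), 'force': array([0.52137488, 0.64344755, 0.31161245]), 'ft_torque': array([0.01133957, 0.01294468, 0.04775642]), 'grip_width': 0.08729935326411764}
top {'camera_matrix': array([[577.69053567,   0.        , 322.81658293],
       [  0.        , 577.69053567, 246.66571123],
       [  0.        ,   0.        ,   1.        ]]), 'position': array([ 0.23674289, -0.01096081,  1.29200004]), 'attitude': array([[-0.14207793,  0.96677429, -0.
[... 1798 characters left out ...]
 0.175 0.104]
lever_axis [244. 213.] 0.47 [ 0.659 -0.111  0.104]
bolt_head [309. 233.] 0.73 [ 0.523 -0.095  0.065]
grip_point [308. 236.] 0.56 [ 0.524 -0.085  0.065]
stand [299. 288.] 0.91 [0.539 0.002 0.   ]
round_mould [342. 437.] 0.87 [0.452 0.335 0.   ]
round_mould [362. 296.] 0.46 [0.413 0.023 0.   ]
big_spool [279. 188.] 0.94 [ 0.615 -0.366  0.   ]
big_spool [255. 268.] 0.56 [ 0.637 -0.055  0.   ]
small_spool [185. 411.] 0.6 [0.706 0.297 0.   ]
short_candle [361. 295.] 0.66 [0.414 0.021 0.   ]
short_candle [311. 237.] 0.44 [ 0.524 -0.164  0.   ]
tall_candle [223. 452.] 0.58 [ 0.632  0.366 -0.   ]
cutter [241. 213.] 0.89 [ 0.696 -0.257  0.   ]
cutter [192. 410.] 0.23 [0.694 0.295 0.   ]
```

View pics/top1.png

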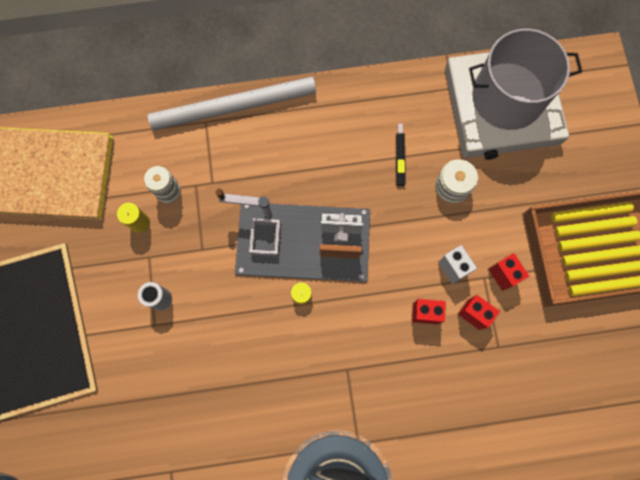

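```bash
python3 - <<'E'
import cv2
im=cv2.imread("pics/side1.png")[130:330,200:440]
cv2.imwrite("pics/sidec.png",cv2.resize(im,(720,600),interpolation=cv2.INTER_CUBIC))
E
```

```text
(no output)
```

View pics/sidec.png

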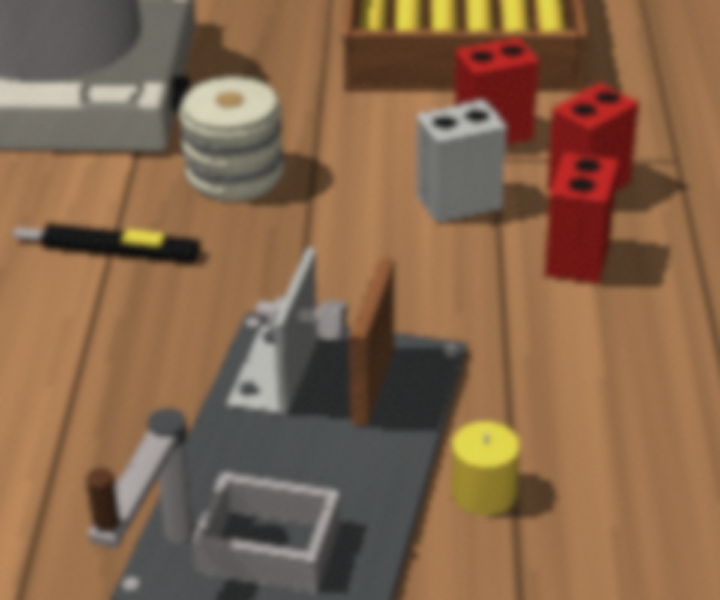

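The silver two-hole mould is at top (458,263) and side (354,184). The red look-alikes are at (430,310), (480,312) and (510,270), so I'm taking the silver one. The lever is open with its pin at (219,195), and the stand is centred near (300,242).

```bash
python3 - <<'E'
from h import *
o=observe();p=camera("wrist");print(p["T_tool_cam"],p["camera_matrix"][0])
p=camera("top");im=p["image"].astype(int)
# silver mould top face
sub=im[240:290,435:485];m=((sub.min(2)>125)&(np.ptp(sub,axis=2)<30)).astype(np.uint8)
print(m.sum());n,l,s,c=cv2.connectedComponentsWithStats(m);print(s,c)
k=1+np.argmax(s[1:,4]);ys,xs=np.nonzero(l==k)
w=np.array([atz(p,(x+435,y+240),.08)[:2] for x,y in zip(xs,ys)],np.float32)*1000
print(cv2.minAreaRect(w))
q=im[195:290,225:380];m=((q.max(2)<95)&(np.ptp(q,axis=2)<25)).astype(np.uint8)
ys,xs=np.nonzero(m);w=np.array([atz(p,(x+225,y+195),.01)[:2] for x,y in zip(xs,ys)],np.float32)*1000
w=w[(abs(w[:,0]-540)<130)];print(len(w),cv2.minAreaRect(w))
print([np.round(atz(p,c,.01)[:2],3) for c in((244,207),(364,212),(362,277),(240,270))])
E
```

```text
[[ 4.19939480e-04  9.56461060e-01  2.91859664e-01  7.99133318e-02]
 [ 9.99999907e-01 -3.74006063e-04 -2.13175076e-04 -3.15257044e-04]
 [-9.47363753e-05  2.91859726e-01 -9.56461129e-01 -9.28356488e-02]
 [ 0.00000000e+00  0.00000000e+00  0.00000000e+00  1.00000000e+00]] [338.13739254   0.         321.36223124]
435
[[   0    0   50   50 2065]
 [  10    6   31   32  435]] [[24.43922518 25.04358354]
 [24.78850575 21.91954023]]
((425.8060607910156, -328.2187805175781), (59.00127029418945, 43.59449005126953), 22.606721878051758)
2683 ((535.9363403320312, -0.0942230224609375), (293.7647399902344, 170.74290466308594), 78.74386596679688)
[array([0.634, 0.122]), array([ 0.583, -0.151]), array([ 0.434, -0.122]), array([0.489, 0.147])]
```

Request:
{"api": "servo_tool", "payload": {"increments": [[[-31, -31, -4], [0, 0, 0]], [[-31, -31, -4], [0, 0, 0]], [[-31, -31, -4], [0, 0, 0]], [[-31, -31, -4], [0, 0, 0]], [[-31, -31, -4], [0, 0, 0]], [[-31, -31, -4], [0, 0, 0]], [[-31, -31, -4], [0, 0, 0]], [[-31, -31, -4], [0, 0, 0]]], "fingers": 100, "grip_force": 30}}

```text
time_s: 2.5
position: [0.376, 0.3194, 0.3247]
tcp_rot: [[-0.943, 0.331, 0.001], [0.331, 0.943, 0.001], [-0.0, 0.001, -1.0]]
force: [-0.1, -0.1, 1.0]
grip_width: 0.0871
```

Request:
{"api": "servo_tool", "payload": {"increments": [[[-31, -31, -4], [0, 0, 0]], [[-31, -31, -4], [0, 0, 0]], [[-31, -31, -4], [0, 0, 0]], [[-31, -31, -4], [0, 0, 0]], [[-31, -31, -4], [0, 0, 0]], [[-31, -31, -4], [0, 0, 0]], [[-31, -31, -4], [0, 0, 0]], [[-31, -31, -4], [0, 0, 0]]]}}

```text
time_s: 3.5
position: [0.5277, 0.0033, 0.3566]
tcp_rot: [[-0.944, 0.331, 0.001], [0.331, 0.944, 0.0], [-0.001, 0.001, -1.0]]
force: [-0.2, 0.3, 0.2]
grip_width: 0.0871
```

Request:
{"api": "servo_tool", "payload": {"increments": [[[0, 0, 0], [0, 0, 10.7]], [[0, 0, 0], [0, 0, 10.7]], [[0, 0, 0], [0, 0, 10.7]], [[0, 0, 0], [0, 0, 10.7]], [[0, 0, 0], [0, 0, 10.7]], [[0, 0, 0], [0, 0, 10.7]], [[0, 0, 0], [0, 0, 10.7]], [[0, 0, 0], [0, 0, 10.7]]]}}

```text
time_s: 4.5
position: [0.5272, 0.0046, 0.3564]
tcp_rot: [[0.264, 0.965, 0.0], [0.965, -0.264, 0.0], [0.0, 0.0, -1.0]]
force: [0.3, -0.4, 0.7]
grip_width: 0.0872
```

Request:
{"api": "servo_tool", "payload": {"increments": [[[0, 0, 0], [0, 0, 10.7]], [[0, 0, 0], [0, 0, 10.7]], [[0, 0, 0], [0, 0, 10.7]], [[0, 0, 0], [0, 0, 10.7]], [[0, 0, 0], [0, 0, 10.7]], [[0, 0, 0], [0, 0, 10.7]], [[0, 0, 0], [0, 0, 10.7]], [[0, 0, 0], [0, 0, 10.7]]]}}

```text
time_s: 5.5
position: [0.5272, 0.0046, 0.3564]
tcp_rot: [[0.982, -0.189, 0.0], [-0.189, -0.982, 0.0], [0.0, -0.0, -1.0]]
force: [0.3, -0.9, -0.2]
grip_width: 0.0869
```

```bash
python3 - <<'E'
from h import *
H=dict(pocket_floor=.01,lever_pin=.123,lever_axis=.104,grip_point=.065,bolt_head=.065,stand=0,short_candle=0,mould_center=.04)
o=observe();p=camera("wrist");save(p,"w1.png")
for t,z in H.items():
    for r in pinpoint(p,t)[:2]: print(t,np.round(r["location"]),round(r["confidence"],2),np.round(atz(p,r["location"],z,o),4))
E
```

```text
pocket_floor [398. 206.] 0.72 [ 0.5082 -0.0945  0.01  ]
pocket_floor [261. 200.] 0.58 [0.5501 0.0801 0.01  ]
lever_pin [137. 148.] 0.86 [0.6336 0.1579 0.123 ]
lever_axis [238. 154.] 0.77 [0.6107 0.0721 0.104 ]
grip_point [398. 210.] 0.58 [ 0.5167 -0.083   0.065 ]
grip_point [ 38. 177.] 0.43 [0.6294 0.3083 0.065 ]
stand [320. 198.] 0.87 [0.5369 0.0038 0.    ]
short_candle [327. 283.] 0.73 [0.4152 0.0181 0.    ]
mould_center [597. 237.] 0.96 [ 0.4289 -0.3287  0.04  ]
```

View pics/w1.png

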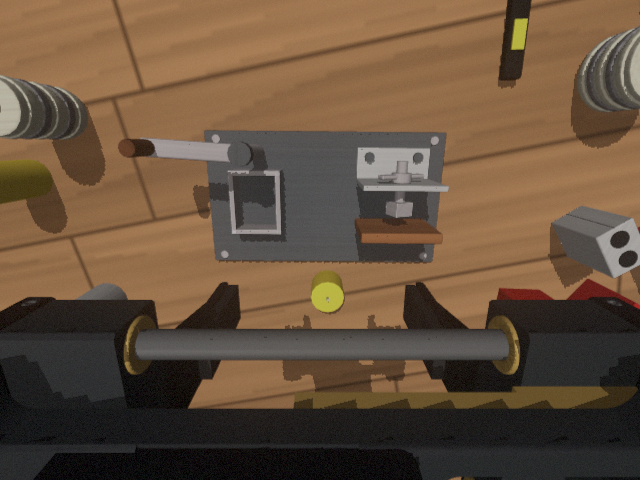

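```bash
cat > fit.py <<'E'
from h import *
from scipy.optimize import least_squares
def fit(p,o,pts):
    # pts: list of (stand xyz, pixel)
    K=np.array(p["camera_matrix"])
    def res(q):
        c,s=np.cos(q[2]),np.sin(q[2]);out=[]
        for P,px in pts:
            w=atz(p,px,P[2],o)[:2]
            out+=list(w-np.array([q[0]+c*P[0]-s*P[1],q[1]+s*P[0]+c*P[1]]))
        return np.array(out)
    r=least_squares(res,[.537,0,-.19]);return r.x,r.fun
E
python3 - <<'E'
from fit import *
o=observe()
import cv2
p=camera("wrist")
g=cv2.cvtColor(p["image"],cv2.COLOR_RGB2GRAY)
def sub(pts): return cv2.cornerSubPix(g,np.array(pts,np.float32).reshape(-1,1,2),(5,5),(-1,-1),(3,40,.01)).reshape(-1,2)
a=sub([(207,130),(446,133),(436,264),(215,262)]);print(a)
b=sub([(230,172),(281,171),(282,235),(232,234)]);print(b)
A=[((x,y,.01),q) for (x,y),q in zip([(.085,.15),(.085,-.15),(-.085,-.15),(-.085,.15)],a)]
B=[((x,.085+y,.04),q) for (x,y),q in zip([(.039,.031),(.039,-.031),(-.039,-.031),(-.039,.031)],b)]
for S in(A,B,A+B): x,f=fit(p,o,S);print(np.round(x,4),np.degrees(x[2]),np.round(f*1000,1))
c,s=np.cos(x[2]),np.sin(x[2]);T=lambda X,Y:np.round((x[0]+c*X-s*Y,x[1]+s*X+c*Y),4)
print("pocket",T(0,.085),"bolt",T(0,-.085),"axis",T(.06,.085))
E
```

```text
[[204.07716 128.59206]
 [446.27875 133.27225]
 [436.      264.     ]
 [215.      262.     ]]
[[227.41039 170.35316]
 [279.3498  170.22472]
 [280.47903 233.24403]
 [231.70992 232.06856]]
[ 0.5336 -0.0025 -0.1921] -11.004675690935926 [ 2.7 -0.2  0.4  2.1 -2.1 -3.4 -1.   1.5]
[ 0.5358 -0.0014 -0.1957] -11.214141398893565 [-1.3 -0.  -0.3  0.2  0.5  0.5  1.  -0.7]
[ 0.5348 -0.002  -0.195 ] -11.17235396678966 [ 1.2 -0.4 -0.3  1.7 -2.8 -4.3 -2.7  0.8 -0.1  0.5  0.8  0.8  1.7  1.1
  2.2 -0.1]
pocket [0.5512 0.0814] bolt [ 0.5183 -0.0853] axis [0.6101 0.0698]
```

Request:
{"api": "servo_tool", "payload": {"increments": [[[-12, 48, 11], [0, 0, 0]], [[-12, 48, 11], [0, 0, 0]], [[-12, 48, 11], [0, 0, 0]], [[-12, 48, 11], [0, 0, 0]], [[-12, 48, 11], [0, 0, 0]], [[-12, 48, 11], [0, 0, 0]], [[-12, 48, 11], [0, 0, 0]], [[-12, 48, 11], [0, 0, 0]]]}}

```text
time_s: 7.0
position: [0.3621, -0.3567, 0.268]
tcp_rot: [[0.983, -0.182, 0.001], [-0.182, -0.983, 0.0], [0.001, -0.0, -1.0]]
force: [0.3, 0.2, 0.3]
grip_width: 0.087
```

Request:
{"api": "servo_tool", "payload": {"increments": [[[0, 0, 0], [0, 0, -8.4]], [[0, 0, 0], [0, 0, -8.4]], [[0, 0, 0], [0, 0, -8.4]], [[0, 0, 0], [0, 0, -8.4]], [[0, 0, 0], [0, 0, 0]]]}}

```text
time_s: 7.62
position: [0.3625, -0.3555, 0.2683]
tcp_rot: [[0.921, 0.39, 0.0], [0.39, -0.921, 0.0], [0.0, -0.0, -1.0]]
force: [-0.2, 0.7, 0.3]
grip_width: 0.0873
```

```bash
python3 - <<'E'
from h import *
o=observe();p=camera("wrist");save(p,"w2.png")
for r in pinpoint(p,"mould_center")[:3]: print(np.round(r["location"]),round(r["confidence"],2),np.round(atz(p,r["location"],.04,o),4))
im=p["image"].astype(int);m=((im.min(2)>115)&(np.ptp(im,axis=2)<30)).astype(np.uint8);m[320:]=0
n,l,s,c=cv2.connectedComponentsWithStats(m);print([ (list(a),list(np.round(b))) for a,b in zip(s[1:],c[1:]) if a[4]>200])
E
```

```text
[302. 270.] 0.8 [ 0.3151 -0.3549  0.04  ]
[203. 212.] 0.64 [ 0.3328 -0.2447  0.04  ]
[([np.int32(293), np.int32(117), np.int32(56), np.int32(77), np.int32(2983)], [np.float64(321.0), np.float64(154.0)])]
```

View pics/w2.png

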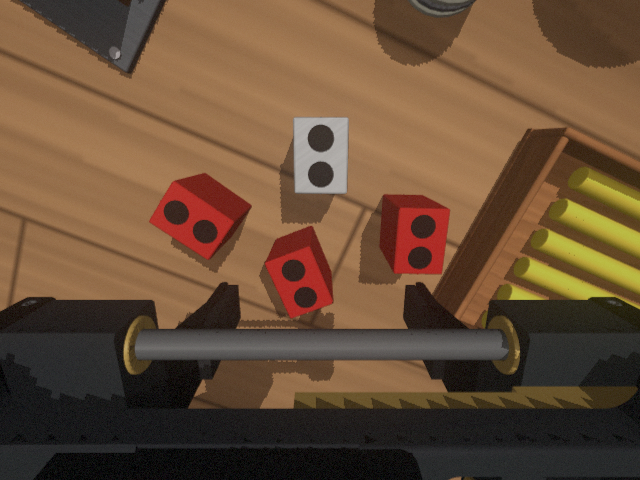

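The silver mould, at (321,155), is square to the jaws. The three reds are at (200,217), (299,272) and (415,235).

```bash
python3 - <<'E'
from h import *
o=observe();p=camera("wrist")
im=p["image"].astype(int);m=((im.min(2)>115)&(np.ptp(im,axis=2)<30)).astype(np.uint8);m[320:]=0
n,l,s,c=cv2.connectedComponentsWithStats(m);k=1+np.argmax(s[1:,4])
h=cv2.convexHull(np.argwhere(l==k)[:,::-1].astype(np.int32))[:,0]
w=np.array([atz(p,q,.08,o)[:2] for q in h],np.float32)*1000
r=cv2.minAreaRect(w);print(r)
R=np.array(o["tcp_rot"]);t=np.array(o["position"]);print(t)
print("tool shift",R.T@(np.array([*np.array(r[0])/1000,.065])-t)*1000-[0,0,51])
for q in((150,222),(209,260),(232,234),(265,265),(313,228),(332,300),(382,230),(386,274)): print(q,np.round((R.T@(np.array([*atz(p,q,.08,o)[:2],.08])-t))*1000-R.T@np.array([*(np.array(r[0])-t[:2]*1000),0])))
E
```

```text
((426.6227722167969, -328.1253662109375), (59.11326599121094, 43.11582565307617), 22.844623565673828)
[ 0.36251135 -0.35548235  0.26821788]
tool shift [ 69.68058654  -0.22821484 152.22586107]
(150, 222) [ -54. -145.  188.]
(209, 260) [-89. -98. 188.]
(232, 234) [-65. -76. 188.]
(265, 265) [-93. -49. 188.]
(313, 228) [-60.  -6. 188.]
(332, 300) [-127.   11.  188.]
(382, 230) [-61.  53. 188.]
(386, 274) [-102.   58.  188.]
```

Request:
{"api": "servo_tool", "payload": {"increments": [[[35, 0, 0], [0, 0, 0]], [[35, 0, 20], [0, 0, 0]], [[0, 0, 30], [0, 0, 0]], [[0, 0, 30], [0, 0, 0]], [[0, 0, 30], [0, 0, 0]], [[0, 0, 27], [0, 0, 0]], [[0, 0, 15], [0, 0, 0]], [[0, 0, 0], [0, 0, 0]]]}}

```text
time_s: 8.78
position: [0.4267, -0.3278, 0.1155]
tcp_rot: [[0.92, 0.391, -0.002], [0.391, -0.92, 0.001], [-0.001, -0.001, -1.0]]
force: [-0.5, -0.3, 0.9]
grip_width: 0.0872
```

Request:
{"api": "servo_tool", "payload": {"increments": [[[0, 0, 0], [0, 0, 0]], [[0, 0, 0], [0, 0, 0]], [[0, 0, 0], [0, 0, 0]], [[0, 0, 0], [0, 0, 0]], [[0, 0, 0], [0, 0, 0]], [[0, 0, 0], [0, 0, 0]]], "fingers": 0, "grip_force": 40}}

```text
time_s: 9.52
position: [0.4269, -0.3278, 0.1163]
tcp_rot: [[0.92, 0.392, -0.0], [0.392, -0.92, 0.001], [0.0, -0.001, -1.0]]
force: [0.4, 1.2, 3.0]
grip_width: 0.0437
```

Request:
{"api": "servo_tool", "payload": {"increments": [[[0, 0, -30], [0, 0, 0]], [[0, 0, -50], [0, 0, 0]], [[0, 0, -50], [0, 0, 0]], [[0, 0, -20], [0, 0, 0]], [[0, 0, 0], [0, 0, 8.5]], [[0, 0, 0], [0, 0, 8.5]], [[0, 0, 0], [0, 0, 8.5]], [[0, 0, 0], [0, 0, 8.5]]]}}

```text
time_s: 10.52
position: [0.4262, -0.3273, 0.2651]
tcp_rot: [[0.981, -0.195, -0.002], [-0.195, -0.981, 0.001], [-0.002, -0.001, -1.0]]
force: [-1.1, 0.1, -3.9]
grip_width: 0.0437
```

Request:
{"api": "servo_tool", "payload": {"increments": [[[-3, -30, 0], [0, 0, 0]], [[-3, -47, 0], [0, 0, 0]], [[-3, -53, 0], [0, 0, 0]], [[-4, -55, 0], [0, 0, 0]], [[-4, -55, 0], [0, 0, 0]], [[-3, -53, 0], [0, 0, 0]], [[-3, -47, 0], [0, 0, 0]], [[-3, -40, 0], [0, 0, 0]]]}}

```text
time_s: 11.52
position: [0.4727, 0.0521, 0.2654]
tcp_rot: [[0.982, -0.189, -0.002], [-0.189, -0.982, 0.0], [-0.002, 0.0, -1.0]]
force: [0.9, 0.0, -4.9]
grip_width: 0.0435
```

Request:
{"api": "servo_tool", "payload": {"increments": [[[0, -30, 0], [0, 0, 0]], [[0, -16, 0], [0, 0, 0]], [[0, 0, 0], [0, 0, 0]], [[0, 0, 0], [0, 0, 0]]]}}

```text
time_s: 12.02
position: [0.482, 0.0934, 0.266]
tcp_rot: [[0.981, -0.192, -0.001], [-0.192, -0.981, -0.001], [-0.001, 0.001, -1.0]]
force: [0.8, -0.5, -4.2]
grip_width: 0.0439
```

```bash
python3 - <<'E'
from h import *
o=observe();print(o["position"]);p=camera("wrist")
cv2.imwrite("pics/w3.png",cv2.resize(p["image"][60:360,120:520,::-1],(800,600),interpolation=cv2.INTER_CUBIC))
for t,z in(("pocket_floor",.01),("lever_pin",.123),("lever_axis",.104)):
  for r in pinpoint(p,t)[:2]: print(t,np.round(r["location"]),round(r["confidence"],2),np.round(atz(p,r["location"],z,o),4))
E
```

```text
[0.48202417 0.09344325 0.26600792]
pocket_floor [318. 152.] 0.91 [0.5519 0.0822 0.01  ]
pocket_floor [393. 267.] 0.63 [0.4165 0.0254 0.01  ]
lever_pin [170.  46.] 0.65 [0.6347 0.158  0.123 ]
lever_axis [315.  63.] 0.73 [0.6121 0.0717 0.104 ]
```

View pics/w3.png

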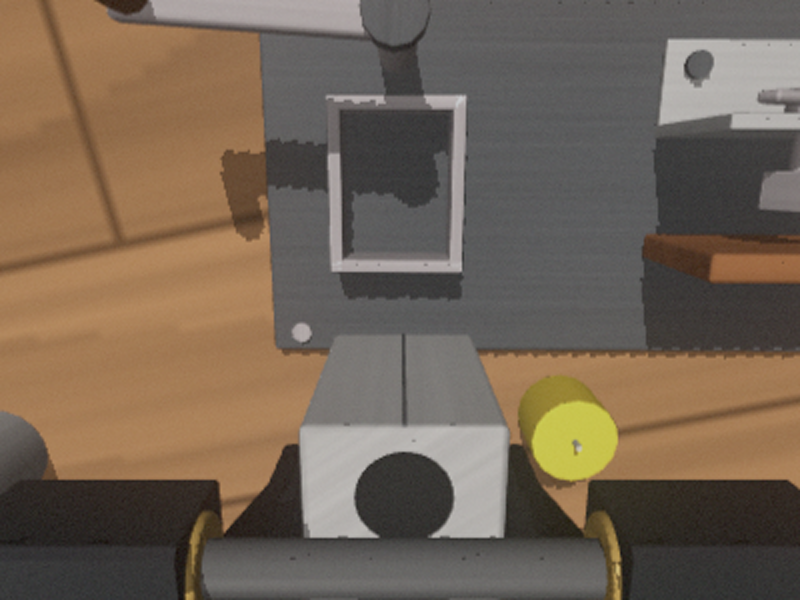

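```bash
python3 - <<'E'
from h import *
o=observe();p=camera("wrist")
f=lambda q:(120+q[0]/2-.25,60+q[1]/2-.25)
R=np.array(o["tcp_rot"]);t=np.array(o["position"])
W=[atz(p,f(q),.04,o) for q in((326,96),(467,96),(462,272),(331,272))]
c=np.mean(W,0);print("outer",np.round(W,4),c)
print("sizes",[np.linalg.norm(W[i]-W[i-1])for i in range(4)],"xdir",[np.degrees(np.arctan2(*(a-b)[1::-1])) for a,b in((W[0],W[3]),(W[1],W[2]))],"ydir",[np.degrees(np.arctan2(*(a-b)[1::-1]))-90 for a,b in((W[0],W[1]),(W[3],W[2]))])
V=[atz(p,f(q),.15,o) for q in((330,335),(472,335))];print("mould bottom tool",[np.round(R.T@(v-t),4) for v in V])
V=[atz(p,f(q),.23,o) for q in((301,427),(508,427))];print("mould top tool",[np.round(R.T@(v-t),4) for v in V])
print("shift mm",R.T@(c-t)*1000)
E
```

```text
outer [[0.5963 0.106  0.04  ]
 [0.5844 0.0453 0.04  ]
 [0.5086 0.0603 0.04  ]
 [0.5204 0.121  0.04  ]] [0.5524338  0.08315379 0.04      ]
sizes [np.float64(0.07731836317829294), np.float64(0.06188697867503534), np.float64(0.07731380630999939), np.float64(0.06187085227397978)] xdir [np.float64(-11.204690785979437), np.float64(-11.216651287653361)] ydir [np.float64(-11.045907432958842), np.float64(-11.041644561684606)]
mould bottom tool [array([ 0.029 , -0.0229,  0.1163]), array([0.029 , 0.0223, 0.1163])]
mould top tool [array([ 0.0294, -0.0205,  0.0363]), array([0.0294, 0.0219, 0.0363])]
shift mm [ 70.95041596  -2.70939617 226.28936535]
```

Request:
{"api": "servo_tool", "payload": {"increments": [[[36, -1.5, 0], [0, 0, 0]], [[35, -1.5, 0], [0, 0, 0]], [[0, 0, 30], [0, 0, 0]], [[0, 0, 35], [0, 0, 0]], [[0, 0, 25], [0, 0, 0]], [[0, 0, 6], [0, 0, 0]], [[0, 0, 0], [0, 0, 0]], [[0, 0, 0], [0, 0, 0]]]}}

```text
time_s: 13.28
position: [0.5535, 0.0847, 0.1715]
tcp_rot: [[0.982, -0.19, 0.002], [-0.19, -0.982, 0.001], [0.002, -0.001, -1.0]]
force: [-0.8, -0.2, -4.4]
grip_width: 0.0436
```

```bash
python3 - <<'E'
from h import *
o=observe();t=np.array(o["position"]);R=np.array(o["tcp_rot"])
print(t,o["force"],"err tool mm",R.T@(np.array([.5524,.0831,.1263])-t)*1000,np.degrees(np.arctan2(R[1,0],R[0,0])),R[2])
E
```

```text
[0.5535426  0.08465539 0.17147883] [-0.83599812 -0.24229824 -4.44257972] err tool mm [-0.92679324  1.79739315 45.1747902 ] -10.952536480935484 [ 0.00222507 -0.00117865 -0.99999683]
```

Request:
{"api": "servo_tool", "payload": {"increments": [[[-1, 1.5, 0], [0, 0, 0]], [[0, 0, 8], [0, 0, 0]], [[0, 0, 8], [0, 0, 0]], [[0, 0, 6], [0, 0, 0]], [[0, 0, 6], [0, 0, 0]], [[0, 0, 0], [0, 0, 0]], [[0, 0, 0], [0, 0, 0]]]}}

```text
time_s: 14.15
position: [0.5516, 0.0833, 0.1423]
tcp_rot: [[0.982, -0.19, 0.0], [-0.19, -0.982, 0.0], [0.0, -0.0, -1.0]]
force: [0.6, 0.2, -4.4]
grip_width: 0.0434
```

In the pocket mouth with no contact; lower the rest.

Request:
{"api": "servo_tool", "payload": {"increments": [[[0, 0, 4], [0, 0, 0]], [[0, 0, 4], [0, 0, 0]], [[0, 0, 4], [0, 0, 0]], [[0, 0, 3], [0, 0, 0]], [[0, 0, 1], [0, 0, 0]], [[0, 0, 0], [0, 0, 0]], [[0, 0, 0], [0, 0, 0]]]}}

```text
time_s: 15.02
position: [0.5514, 0.0833, 0.1263]
tcp_rot: [[0.982, -0.19, 0.0], [-0.19, -0.982, 0.0], [0.0, -0.0, -1.0]]
force: [-0.4, 0.6, -3.2]
grip_width: 0.0436
```

Request:
{"api": "servo_tool", "payload": {"increments": [[[0, 0, 0], [0, 0, 0]], [[0, 0, 0], [0, 0, 0]], [[0, 0, 0], [0, 0, 0]], [[0, 0, -20], [0, 0, 0]], [[0, 0, -40], [0, 0, 0]], [[-35, 0, -50], [0, 0, 0]], [[-35, 0, -30], [0, 0, 0]], [[0, 0, 0], [0, 0, 0]]], "fingers": 75}}

```text
time_s: 16.02
position: [0.4822, 0.0972, 0.2691]
tcp_rot: [[0.982, -0.188, 0.004], [-0.188, -0.982, 0.005], [0.003, -0.006, -1.0]]
force: [-0.5, -0.5, -0.1]
grip_width: 0.0651
```

```bash
python3 - <<'E'
from h import *
o=observe();p=camera("wrist");print(o["position"],o["grip_width"])
cv2.imwrite("pics/w4.png",cv2.resize(p["image"][60:360,120:520,::-1],(800,600),interpolation=cv2.INTER_CUBIC))
for t,z in(("mould_center",.05),("lever_pin",.123),("lever_axis",.104)):
  for r in pinpoint(p,t)[:2]: print(t,np.round(r["location"]),round(r["confidence"],2),np.round(atz(p,r["location"],z,o),4))
im=p["image"].astype(int);m=((im.min(2)>115)&(np.ptp(im,axis=2)<30)).astype(np.uint8);m[320:]=0
n,l,s,c=cv2.connectedComponentsWithStats(m)
for k in range(1,n):
  if s[k,4]<800: continue
  h=cv2.convexHull(np.argwhere(l==k)[:,::-1].astype(np.int32))[:,0]
  w=np.array([atz(p,q,.09,o)[:2] for q in h],np.float32)*1000;print(s[k],cv2.minAreaRect(w))
E
```

```text
[0.48223169 0.09720174 0.26908853] 0.06513366874363653
lever_pin [181.  48.] 0.91 [0.6344 0.1586 0.123 ]
lever_axis [322.  64.] 0.89 [0.6121 0.0724 0.104 ]
[ 197   42  116   36 2856] ((626.9983520507812, 119.30306243896484), (82.19388580322266, 17.584386825561523), 75.21305084228516)
[ 454   81  157   46 4256] ((559.2274780273438, -78.66695404052734), (117.48052978515625, 30.638940811157227), 78.6798095703125)
[ 291  108   69   88 4122] ((553.7574462890625, 82.1856460571289), (51.941375732421875, 65.74430847167969), 78.49301147460938)
```

View pics/w4.png

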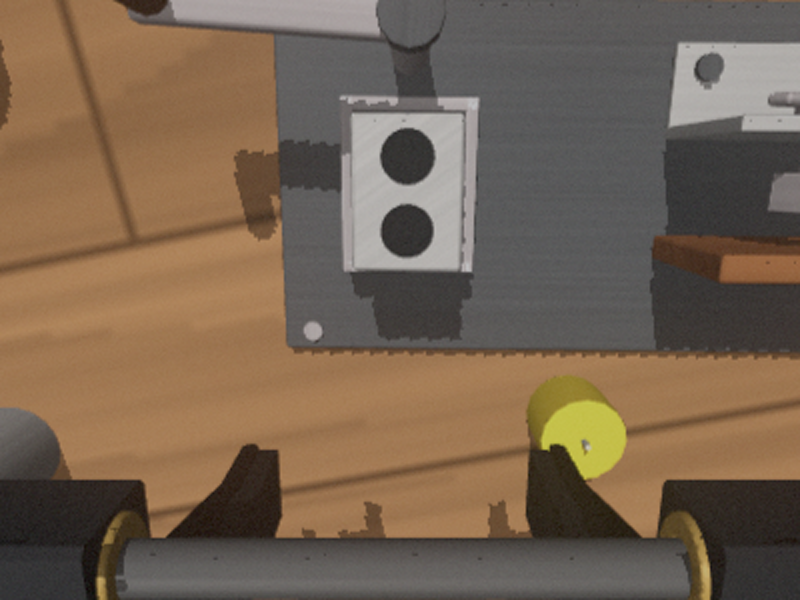

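The mould is down in the pocket, with its top face at crop (407,190) and inside the rim all round. Next is the lever pin.

Request:
{"api": "servo_tool", "payload": {"increments": [[[40, -25, 0], [0, 0, 0]], [[50, -32, 0], [0, 0, 0]], [[48, -32, 0], [0, 0, 0]], [[0, 0, 30], [0, 0, 0]], [[0, 0, 35], [0, 0, 0]], [[0, 0, 22], [0, 0, 0]], [[0, 0, 0], [0, 0, 0]], [[0, 0, 0], [0, 0, 0]]]}}

```text
time_s: 17.23
position: [0.6357, 0.1575, 0.18]
tcp_rot: [[0.982, -0.19, 0.001], [-0.19, -0.982, 0.0], [0.001, -0.0, -1.0]]
force: [-0.4, -0.3, -0.1]
grip_width: 0.0654
```

```bash
python3 - <<'E'
from h import *
o=observe();t=np.array(o["position"]);R=np.array(o["tcp_rot"])
print(t,o["force"],"err tool mm",R.T@(np.array([.6345,.158,.181])-t)*1000,np.degrees(np.arctan2(R[1,0],R[0,0])))
E
```

```text
[0.63572233 0.15752974 0.18001972] [-0.39993657 -0.29793296 -0.12237761] err tool mm [-1.28836243 -0.229218   -0.98171735] -10.981055044498293
```

Request:
{"api": "servo_tool", "payload": {"increments": [[[0, 0, 0], [0, 0, 0]], [[0, 0, 0], [0, 0, 0]], [[0, 0, 0], [0, 0, 0]], [[0, 0, 0], [0, 0, 0]], [[0, 0, 0], [0, 0, 0]]], "fingers": 0, "grip_force": 12}}

```text
time_s: 17.85
position: [0.635, 0.1579, 0.1792]
tcp_rot: [[0.982, -0.19, -0.0], [-0.19, -0.982, 0.0], [-0.0, -0.0, -1.0]]
force: [0.2, 0.2, -0.7]
grip_width: 0.0232
```

Request:
{"api": "servo_tool", "payload": {"increments": [[[-12.3, 0, 0], [0, 0, 0]], [[-12.4, 1.8, 0], [0, 0, 0]], [[-12.1, 3.4, 0], [0, 0, 0]], [[-11.5, 5.1, 0], [0, 0, 0]], [[-10.6, 6.7, 0], [0, 0, 0]], [[-9.6, 8.1, 0], [0, 0, 0]], [[0, 0, 0], [0, 0, 0]]]}}

```text
time_s: 18.73
position: [0.5589, 0.1519, 0.1793]
tcp_rot: [[0.983, -0.186, -0.008], [-0.186, -0.983, 0.009], [-0.01, -0.007, -1.0]]
force: [-5.9, 11.5, 6.5]
grip_width: 0.015
```

```bash
python3 - <<'E'
from h import *
p=camera("side");save(p,"s5.png")
for t,z in(("lever_pin",.123),("lever_axis",.104),("mould_center",.05)):
  for r in pinpoint(p,t)[:2]: print(t,np.round(r["location"]),round(r["confidence"],2),np.round(atz(p,r["location"],z),4))
cv2.imwrite("pics/s5c.png",cv2.resize(p["image"][170:370,180:420,::-1],(720,600),interpolation=cv2.INTER_CUBIC))
p=camera("top")
for r in pinpoint(p,"lever_pin")[:2]: print(np.round(r["location"]),round(r["confidence"],2),np.round(atz(p,r["location"],.123),4))
o=observe();print(o["force"],o["position"],o["grip_width"])
E
```

```text
mould_center [389. 203.] 0.89 [ 0.3454 -0.2322  0.05  ]
mould_center [290. 297.] 0.76 [0.5503 0.0798 0.05  ]
[-5.90662201 11.7142539   6.29395242] [0.5594382  0.15214105 0.1792502 ] 0.015004606655169388
```

View pics/s5c.png

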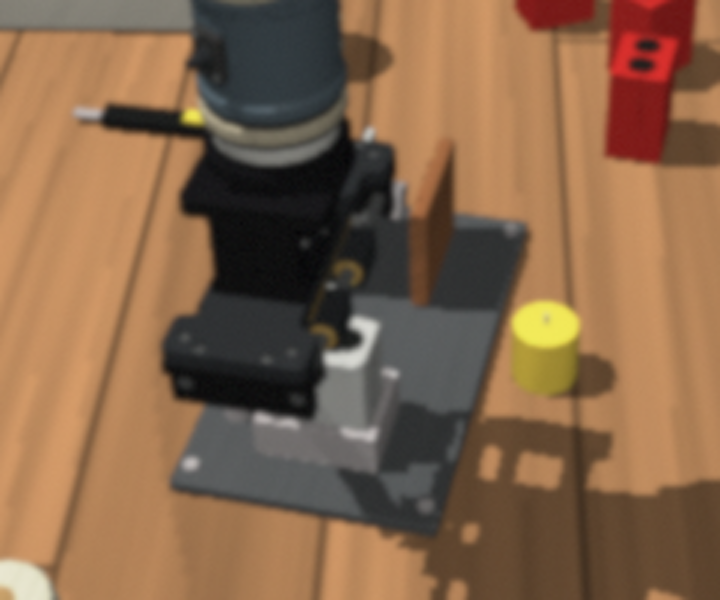

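The side view shows no pin because the gripper covers it. The 15.0 mm grip width and the radius of 96 mm suggest the pin sits about 9 mm off-centre at the pad's edge, since I started before the fingers had closed. I'll regrip.

Request:
{"api": "servo_tool", "payload": {"increments": [[[0, 0, -1], [0, 0, 0]], [[0, 0, 0], [0, 0, 0]], [[0, 0, 0], [0, 0, 0]], [[4, -5, 0], [0, 0, 0]], [[0, 0, 0], [0, 0, 0]]], "fingers": 45}}

```text
time_s: 19.65
position: [0.5684, 0.1504, 0.1803]
tcp_rot: [[0.982, -0.19, 0.001], [-0.19, -0.982, -0.0], [0.001, 0.0, -1.0]]
force: [0.5, 0.2, 0.1]
grip_width: 0.0386
```

```bash
python3 - <<'E'
from h import *
o=observe();p=camera("wrist");print(o["position"],o["tcp_rot"],o["force"],o["grip_width"])
for t,z in(("lever_pin",.123),("lever_axis",.104)):
  for r in pinpoint(p,t)[:2]: print(t,np.round(r["location"]),round(r["confidence"],2),np.round(atz(p,r["location"],z,o),4))
cv2.imwrite("pics/w6.png",cv2.resize(p["image"][100:400,120:520,::-1],(800,600),interpolation=cv2.INTER_CUBIC))
E
```

```text
[0.56842769 0.15037214 0.18030014] [[ 9.81779319e-01 -1.90023839e-01  5.55838527e-04]
 [-1.90023745e-01 -9.81779471e-01 -2.17262769e-04]
 [ 5.86995960e-04  1.07681575e-04 -9.99999822e-01]] [0.45770534 0.18528747 0.05349871] 0.0385733091125677
lever_pin [316. 310.] 0.91 [0.5706 0.1522 0.123 ]
lever_axis [459. 192.] 0.66 [0.6112 0.0718 0.104 ]
```

View pics/w6.png

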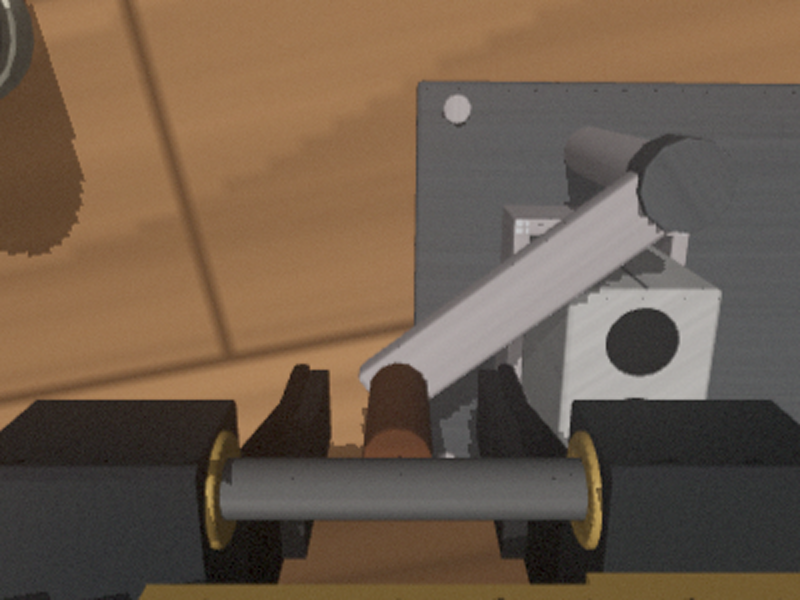

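The lever is at about 52° with the pin centred between the fingers at crop (400,400), and the lever passes above the mould. Next I close fully and then swing.

Request:
{"api": "servo_tool", "payload": {"increments": [[[2, -2, 0], [0, 0, 0]], [[0, 0, 0], [0, 0, 0]], [[0, 0, 0], [0, 0, 0]], [[0, 0, 0], [0, 0, 0]], [[0, 0, 0], [0, 0, 0]], [[0, 0, 0], [0, 0, 0]], [[0, 0, 0], [0, 0, 0]], [[0, 0, 0], [0, 0, 0]]], "fingers": 0, "grip_force": 12}}

```text
time_s: 20.8
position: [0.5703, 0.1517, 0.1802]
tcp_rot: [[0.982, -0.19, 0.0], [-0.19, -0.982, -0.0], [0.0, 0.0, -1.0]]
force: [1.6, -1.7, -0.4]
grip_width: 0.0158
```

Request:
{"api": "servo_tool", "payload": {"increments": [[[-8.2, 7.3, 0], [0, 0, 0]], [[-7.3, 8.2, 0], [0, 0, 0]], [[-6.2, 9, 0], [0, 0, 0]], [[-5.1, 9.8, 0], [0, 0, 0]], [[0, 0, 0], [0, 0, 0]]]}}

```text
time_s: 21.42
position: [0.5345, 0.1236, 0.1801]
tcp_rot: [[0.982, -0.19, -0.006], [-0.19, -0.982, 0.003], [-0.006, -0.001, -1.0]]
force: [-4.5, 3.3, 4.2]
grip_width: 0.0156
```

Request:
{"api": "servo_tool", "payload": {"increments": [[[-3.9, 10.3, 0], [0, 0, 0]], [[-2.5, 10.7, 0], [0, 0, 0]], [[-1.2, 9.3, 0], [0, 0, 0]], [[-0.2, 6.3, 0], [0, 0, 0]], [[0, 2, 0], [0, 0, 0]], [[0, 0, 0], [0, 0, 0]]]}}

```text
time_s: 22.18
position: [0.5219, 0.0886, 0.1801]
tcp_rot: [[0.982, -0.189, -0.002], [-0.189, -0.982, 0.003], [-0.002, -0.003, -1.0]]
force: [-3.4, 6.5, 3.0]
grip_width: 0.0155
```

```bash
python3 - <<'E'
from h import *
o=observe();print(o["position"],o["force"],o["grip_width"])
d=np.array(o["position"])[:2]-[.6112,.0716];print(np.hypot(*d),180-11.1-np.degrees(np.arctan2(d[1],d[0])))
E
```

```text
[0.52190324 0.08860446 0.1801251 ] [-3.4238638   6.47753328  2.99579342] 0.015452876359043743
0.09090138792244766 -0.3184562930546804
```

Request:
{"api": "servo_tool", "payload": {"increments": [[[0, -2, 0], [0, 0, 0]], [[0, 0, 0], [0, 0, 0]], [[0, 0, 0], [0, 0, 0]], [[0, 0, -20], [0, 0, 0]], [[0, 0, -40], [0, 0, 0]], [[-10, 44, -30], [0, 0, 0]], [[-10, 44, 0], [0, 0, 0]], [[-10, 44, 0], [0, 0, 0]]], "fingers": 45}}

```text
time_s: 23.18
position: [0.4678, -0.0368, 0.2707]
tcp_rot: [[0.982, -0.191, 0.002], [-0.191, -0.982, 0.0], [0.002, -0.0, -1.0]]
force: [0.4, 0.9, 0.3]
grip_width: 0.0391
```

Request:
{"api": "servo_tool", "payload": {"increments": [[[-10, 38, 0], [0, 0, 0]], [[0, 0, 0], [0, 0, 0]], [[0, 0, 0], [0, 0, 0]]]}}

```text
time_s: 23.55
position: [0.4515, -0.0704, 0.2703]
tcp_rot: [[0.982, -0.19, 0.001], [-0.19, -0.982, 0.0], [0.001, -0.0, -1.0]]
force: [-0.7, 0.7, -0.2]
grip_width: 0.0391
```

```bash
python3 - <<'E'
from h import *
o=observe();p=camera("wrist");print(o["position"],o["tcp_rot"][0],o["grip_width"])
for t,z in(("grip_point",.065),("bolt_head",.065),("lever_pin",.123),("lever_axis",.104),("mould_center",.05)):
  for r in pinpoint(p,t)[:2]: print(t,np.round(r["location"]),round(r["confidence"],2),np.round(atz(p,r["location"],z,o),4))
cv2.imwrite("pics/w7.png",cv2.resize(p["image"][60:260,200:440,::-1],(720,600),interpolation=cv2.INTER_CUBIC))
E
```

```text
[ 0.45153597 -0.07035442  0.27032796] [ 9.81701798e-01 -1.90423413e-01  7.10432877e-04] 0.03908135849656371
grip_point [320. 154.] 0.93 [ 0.5212 -0.0831  0.065 ]
bolt_head [322. 158.] 0.94 [ 0.5185 -0.0839  0.065 ]
bolt_head [241. 153.] 0.67 [ 0.5351 -0.017   0.065 ]
lever_pin [ 82. 204.] 0.79 [0.5216 0.0903 0.123 ]
lever_axis [74. 67.] 0.83 [0.612  0.0722 0.104 ]
mould_center [504. 305.] 0.96 [ 0.3387 -0.2394  0.05  ]
mould_center [133. 158.] 0.74 [0.5494 0.0829 0.05  ]
```

View pics/w7.png

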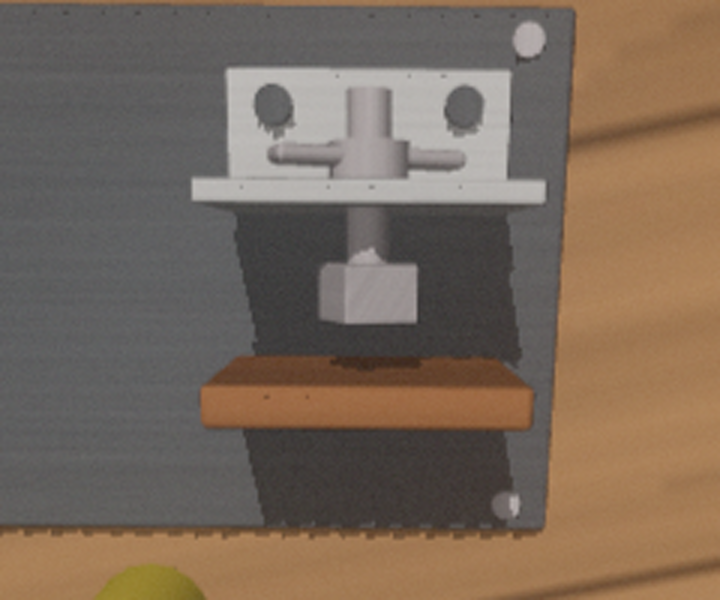

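The head's top face spans crop columns 345–416 and its +y flat is visible at 319–345. That puts the bolt at about +0.37 rad, with its centre near column 367. The lever network point is at the shut position.

Request:
{"api": "servo_tool", "payload": {"increments": [[[20, 10, 0], [7, 0, 0]], [[20, 10, 0], [7, 0, 0]], [[20, 0, 0], [7, 0, 0]], [[0, 0, 0], [0, 0, 0]], [[0, 0, 0], [0, 0, 0]]], "fingers": 58, "grip_force": 30}}

```text
time_s: 24.48
position: [0.5059, -0.1008, 0.2686]
tcp_rot: [[0.982, -0.177, 0.066], [-0.189, -0.917, 0.351], [-0.001, -0.357, -0.934]]
force: [-0.5, -0.3, 1.0]
grip_width: 0.0502
```

```bash
cat > e.py <<'E'
from h import *
o=observe();t=np.array(o["position"]);R=np.array(o["tcp_rot"])
S=np.array([.981,-.1925,0])
G=np.array([.5200,-.0840,.066])
print("grip",o["grip_width"],"force",o["force"],"t",o["time_s"])
zt=R[:,2];yl=np.cross([0,0,1],S);print("tilt deg",np.degrees(np.arctan2(zt@yl,-zt[2])),"lean x",zt@S,"yaw",np.degrees(np.arctan2(R[1,0],R[0,0])))
g=t+.051*zt;print("grasp",g,"err tool mm",R.T@(G-g)*1000)
E
python3 e.py
```

```text
grip 0.05021170042571929 force [-0.52599997 -0.30350539  0.96318981] t 24.475
tilt deg 20.93409451186034 lean x -0.0025389645247097504 yaw -10.897589657247195
grasp [ 0.50931361 -0.08285934  0.22101603] err tool mm [ 10.91922746  54.55523914 145.08606391]
```

Request:
{"api": "servo_tool", "payload": {"increments": [[[5.5, 27, 0], [0, 0, 0]], [[5.5, 27.5, 20], [0, 0, 0]], [[0, 0, 35], [0, 0, 0]], [[0, 0, 30], [0, 0, 0]], [[0, 0, 15], [0, 0, 0]], [[0, 0, 0], [0, 0, 0]], [[0, 0, 0], [0, 0, 0]]]}}

```text
time_s: 25.35
position: [0.5148, -0.1185, 0.1572]
tcp_rot: [[0.982, -0.177, 0.07], [-0.19, -0.917, 0.351], [0.002, -0.358, -0.934]]
force: [0.3, -0.1, 0.6]
grip_width: 0.0507
```

```bash
python3 e.py;python3 - <<'E'
from h import *
p=camera("wrist")
cv2.imwrite("pics/w8.png",cv2.resize(p["image"][160:400,180:460,::-1],(700,600),interpolation=cv2.INTER_CUBIC))
E
```

```text
grip 0.05065397116659596 force [ 0.26239834 -0.07211999  0.58093673] t 25.35
tilt deg 20.972806364291106 lean x 0.0009242269729992739 yaw -10.946338771769714
grasp [ 0.51839884 -0.10062787  0.1095892 ] err tool mm [-1.67399697  0.07712658 46.65039897]
```

View pics/w8.png

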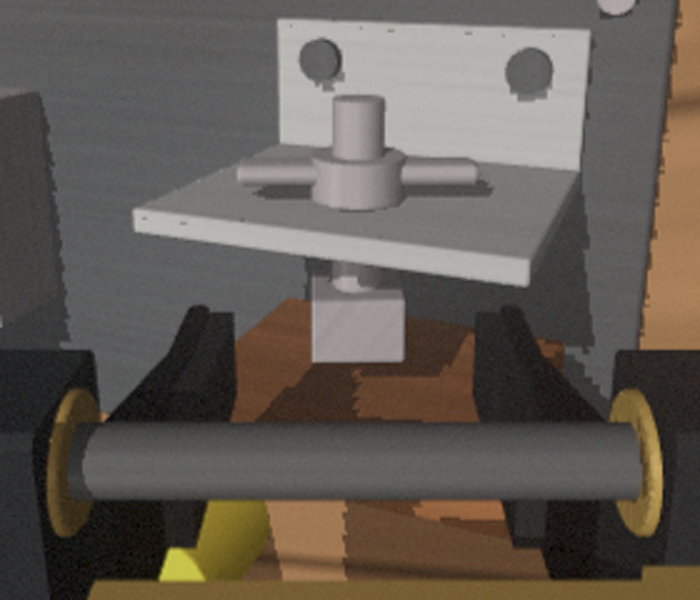

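The head (crop 312–404, 280–360) is square to the jaws and centred between the fingers at 235 and 475.

Request:
{"api": "servo_tool", "payload": {"increments": [[[-1.5, 0, 12], [0, 0, 0]], [[0, 0, 12], [0, 0, 0]], [[0, 0, 12], [0, 0, 0]], [[0, 0, 10], [0, 0, 0]], [[0, 0, 0], [0, 0, 0]], [[0, 0, 0], [0, 0, 0]]]}}

```text
time_s: 26.15
position: [0.5161, -0.102, 0.1132]
tcp_rot: [[0.982, -0.178, 0.068], [-0.19, -0.917, 0.352], [0.0, -0.358, -0.934]]
force: [0.3, 0.6, -0.1]
grip_width: 0.0502
```

```bash
python3 e.py
```

```text
grip 0.05023687931352518 force [ 0.33131188  0.56036637 -0.11918038] t 26.15
tilt deg 20.984728466207258 lean x -0.0005634178470328777 yaw -10.974058629862645
grasp [ 0.51958758 -0.08408607  0.06561369] err tool mm [ 0.38859612 -0.29053509 -0.30219442]
```

No contact and on target. Close.

Request:
{"api": "servo_tool", "payload": {"increments": [[[0, 0, 0], [0, 0, 0]], [[0, 0, 0], [0, 0, 0]], [[0, 0, 0], [0, 0, 0]], [[0, 0, 0], [0, 0, 0]], [[0, 0, 0], [0, 0, 0]], [[0, 0, 0], [0, 0, 0]], [[0, 0, 0], [0, 0, 0]], [[0, 0, 0], [0, 0, 0]]], "fingers": 0, "grip_force": 40}}

```text
time_s: 27.15
position: [0.516, -0.102, 0.1132]
tcp_rot: [[0.982, -0.178, 0.068], [-0.19, -0.917, 0.351], [0.0, -0.358, -0.934]]
force: [0.6, -1.2, -0.1]
grip_width: 0.0216
```

Request:
{"api": "servo_tool", "payload": {"increments": [[[0, -3.1, 0.1], [-3.5, 0, 0]], [[0, -3.1, 0.1], [-3.5, 0, 0]], [[0, -3.1, 0.1], [-3.5, 0, 0]], [[0, 0, 0], [0, 0, 0]]]}}

```text
time_s: 27.65
position: [0.5177, -0.093, 0.1157]
tcp_rot: [[0.982, -0.186, 0.035], [-0.189, -0.966, 0.177], [0.001, -0.18, -0.984]]
force: [-0.6, -3.0, 0.1]
grip_width: 0.0219
```

```bash
python3 e.py
```

```text
grip 0.021867373458356792 force [-0.62992385 -3.00219413  0.05198294] t 27.65
tilt deg 10.392197894007793 lean x -8.316606190390543e-05 yaw -10.899230007794678
grasp [ 0.51948003 -0.08399825  0.06557156] err tool mm [ 0.51116785 -0.17226768 -0.40369248]
```

Request:
{"api": "servo_tool", "payload": {"increments": [[[0, -3.2, 0.1], [-3.6, 0, 0]], [[0, -3.2, 0.1], [-3.6, 0, 0]], [[0, -3.2, 0.1], [-3.6, 0, 0]], [[0, 0, 0], [0, 0, 0]], [[0, 0, 0], [0, 0, 0]], [[0, 0, 0], [0, 0, 0]]]}}

```text
time_s: 28.4
position: [0.5195, -0.0837, 0.1166]
tcp_rot: [[0.982, -0.191, -0.001], [-0.191, -0.982, -0.004], [-0.0, 0.004, -1.0]]
force: [-0.2, -1.0, 1.7]
grip_width: 0.0219
```

```bash
python3 e.py;python3 - <<'E'
from h import *
o=observe();print(o["ft_torque"])
p=camera("wrist");P=p
for t,z in(("lever_pin",.123),("mould_center",.05),("short_candle",0)):
  for r in pinpoint(p,t)[:1]: print(t,np.round(r["location"]),round(r["confidence"],2),np.round(atz(p,r["location"],z,o),4))
cv2.imwrite("pics/w9.png",cv2.resize(p["image"][100:400,60:460,::-1],(800,600),interpolation=cv2.INTER_CUBIC))
p=camera("side")
for t,z in(("lever_pin",.123),("mould_center",.05),("round_mould",0),("big_spool",0),("small_spool",0),("short_candle",0),("tall_candle",0),("cutter",0)):
  for r in pinpoint(p,t)[:2]: print(t,np.round(r["location"]),round(r["confidence"],2),np.round(atz(p,r["location"],z),4))
E
```

```text
grip 0.021932368696111666 force [-0.19389777 -0.98243022  1.70475034] t 28.4
tilt deg -0.23474181136476788 lean x -1.3007886034036831e-05 yaw -10.994987733987902
grasp [ 0.51947047 -0.08393638  0.065571  ] err tool mm [ 0.53193919 -0.03678296 -0.429163  ]
[-0.3413205   0.19359802 -0.02006564]
lever_pin [304. 276.] 0.7 [0.5206 0.1041 0.123 ]
lever_pin [342. 437.] 0.26 [0.4533 0.4127 0.123 ]
mould_center [291. 299.] 0.94 [0.5472 0.0864 0.05  ]
mould_center [361. 162.] 0.71 [ 0.4052 -0.4187  0.05  ]
round_mould [339. 436.] 0.97 [0.4571 0.3334 0.    ]
big_spool [242. 211.] 0.7 [ 0.6953 -0.2629  0.    ]
big_spool [279. 189.] 0.58 [ 0.614  -0.3621  0.    ]
small_spool [189. 410.] 0.75 [0.6994 0.2948 0.    ]
small_spool [279. 190.] 0.4 [ 0.6133 -0.3598  0.    ]
short_candle [361. 296.] 0.63 [0.4141 0.0229 0.    ]
tall_candle [223. 452.] 0.88 [0.6317 0.3652 0.    ]
tall_candle [292. 314.] 0.48 [0.5496 0.0756 0.    ]
cutter [242. 210.] 0.79 [ 0.6954 -0.2684  0.    ]
```

View pics/w9.png

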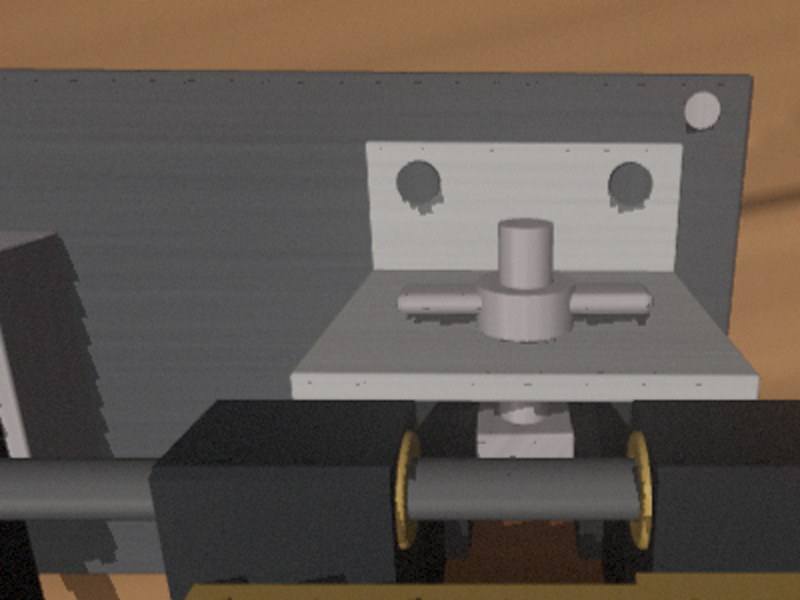

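The wing nut is level: its wings sit at crop rows 302 and 299, and the head is held between the pads. The side network puts the lever pin about 14 mm from where it was right after release, so I'm checking that.

```bash
python3 - <<'E'
from h import *
for n in("top","side","side"):
  p=camera(n)
  for t,z in(("lever_pin",.123),("lever_axis",.104),("mould_center",.05)):
    for r in pinpoint(p,t)[:2]: print(n,t,np.round(r["location"]),round(r["confidence"],2),np.round(atz(p,r["location"],z),4))
def pr(P):
    q=np.array(p["attitude"]).T@(np.array(P)-p["position"]);K=p["camera_matrix"];return np.round([K[0][2]+K[0][0]*q[0]/-q[2],K[1][2]+K[1][1]*q[1]/q[2]],1)
for a in(0,.1,.17):
  x,y=-.09*np.cos(a),.09*np.sin(a);c,s=np.cos(-.194),np.sin(-.194)
  print(a,[pr((.6112+c*x-s*y,.0716+s*x+c*y,z)) for z in(.104,.142)])
cv2.imwrite("pics/s9.png",cv2.resize(p["image"][220:340,230:390,::-1],(800,600),interpolation=cv2.INTER_CUBIC))
E
```

```text
top lever_pin [258. 244.] 0.54 [0.5167 0.0909 0.123 ]
top lever_axis [263. 202.] 0.83 [0.6101 0.0707 0.104 ]
top mould_center [508. 270.] 0.87 [ 0.3974 -0.4351  0.05  ]
top mould_center [475. 314.] 0.75 [ 0.3144 -0.3465  0.05  ]
side lever_pin [302. 275.] 0.75 [0.5246 0.101  0.123 ]
side lever_axis [256. 271.] 0.84 [0.611  0.0701 0.104 ]
side lever_axis [221. 454.] 0.47 [0.6112 0.4298 0.104 ]
side mould_center [362. 165.] 0.79 [ 0.4036 -0.4032  0.05  ]
side mould_center [398. 179.] 0.74 [ 0.3187 -0.3353  0.05  ]
side lever_pin [301. 274.] 0.98 [0.5259 0.0971 0.123 ]
side lever_axis [255. 271.] 0.9 [0.6115 0.0707 0.104 ]
side mould_center [390. 203.] 0.95 [ 0.345  -0.2322  0.05  ]
side mould_center [394. 176.] 0.83 [ 0.3252 -0.3496  0.05  ]
0 [array([303.3, 278.6]), array([302.7, 262.5])]
0.1 [array([301.8, 281.9]), array([301.1, 265.7])]
0.17 [array([300.5, 284.2]), array([299.7, 268. ])]
```

View pics/s9.png

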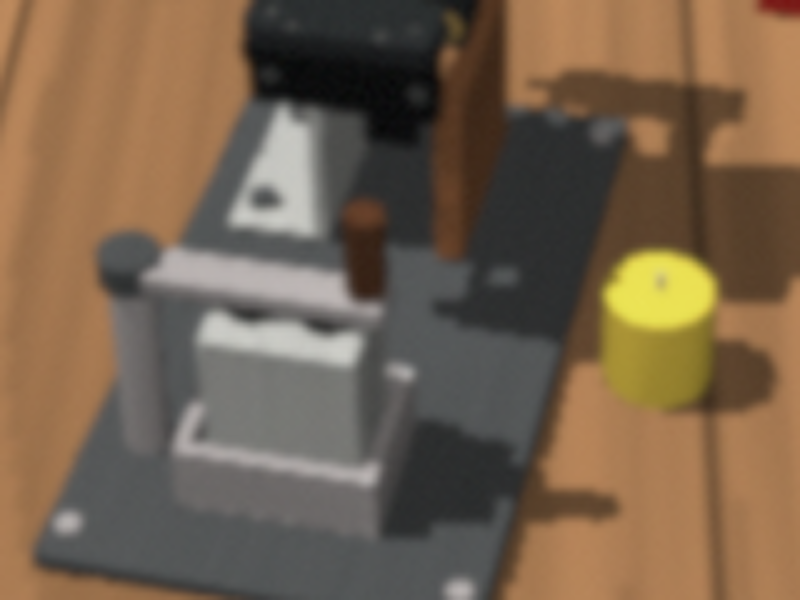

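In the picture the pin top is at (303,262) and its base at (303,279), exactly the projection for lever angle 0. The lever lies over the seated mould, so I'm handing in.

```bash
python3 -c "
from bench import *
print(close_job())"
```

```text
the job is handed in; nothing more can be done
None
```

The job is handed in, and my last checks agree with all three steps. The silver two-hole mould is down in the pocket and the lever is shut over it. The arm still grips the bolt head at 40 N, turned so its flats stand upright. The robot clock stood at about 29 s of the 72 s allowed.

- **Bolt:** the tool's tilt was −0.2°, the grip width 21.9 mm, and the grasp point about 1 mm from the estimated head centre. The wing nut looked level in the picture.
- **Lever:** the side network first put the pin about 14 mm off. The top camera and a projected check of the picture, which matched lever angle 0, showed it was shut, so I treated that reading as an error.
- **Mould:** it went in without noticeable contact force, and the lever swung over it. I did not measure its centre to the millimetre after the lever closed.
- **Regrip:** my first pull on the lever pin began before the fingers had closed, so the pin slipped to the pads' edge. Contact force was about 14 N. I regripped and finished the swing.
- **Other things:** in the last side view all six bystanders (the round mould, both spools, both candles and the cutter) were within about 7 mm of where they started. I never touched the red look-alikes.

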